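# Line up a figure's base board under the bench drill

## Robot

A 6-joint arm with a two-finger parallel gripper is mounted at the origin on the work surface. World frame = base frame: x ahead of the robot, y to its left, z up, the work surface at z = 0. Lengths are in m, angles in degrees, forces in N, time in s.
With the tool pointing down it reaches from about 0.275 to 0.85 m from the base axis. Payload 5.2 kg.
Tool frame: the origin (TCP) lies at the very end of the fingers, on their centre line; the grasp point (between the pads) lies 19 mm behind it (ctrl.grip_depth is the distance from the TCP to the grasp point, in m); z points along the fingers, y is the direction in which the jaws open and shut (so a half turn about z gives the same grasp; the last joint's range is limited). The gripper opens to 85 mm and grips with 20 to 120 N. Pads are 22 mm wide; open, the fingers measure 114 mm over their backs; the gripper's body (76 mm by 85 mm) begins 54 mm behind the grasp point. The pads swing forward as they close: fully open they stand 13 mm farther back than shut.
Start: joints at [-79.916, 14.817, 87.949, -0, 77.235, -11.62], TCP at [0.203, -0.511, 0.231] pointing down, gripper open.
Joint ranges: [-179.93, 179.93], [-52.35, 119.4], [10.71, 147.94], [-69.91, 249.91], [12.55, 155.21], [-178.61, 178.61]. Speed limits (degrees/s): [147.25, 147.25, 180, 180, 180, 180].

## Interface

Orientations are given as [roll, pitch, yaw] about the fixed x, y, z axes, in that order (R = Rz(yaw) Ry(pitch) Rx(roll)).
In Python, from rig import ctrl gives the robot as it stands.
- The arm moves only by the shell command python3 -m jog 'ROWS' [FORCE]. ROWS is JSON, one flat list of numbers, 7 for each row, row after row: the turn, a rotation vector about the tool's x, y, z in rad, then the shift along the tool's x, y, z in mm, then the opening, from -1 (shut) to 1 (fully open). A call has 1 to 8 rows; each row shifts and turns the commanded pose from where the row before left it, along the tool's axes as they then stand; what a row does not reach is not made up. A row lasts 1/10 s, in which the tool goes at most 50 mm and 8.59 degrees, less where a joint would pass 70% of its speed; a pose out of reach is approached as far as the arm can. A call is refused whole if a number of a shift passes 50 or a number of a turn 0.15, either way. A call with a gripper value outside its range is refused whole. The fingers move at their own pace and stop on an object; FORCE is the grip in N (left out, the last holds). Time passes only in rows, so rows that do not move let the fingers close. It gives the time, the measured TCP pose, the force and the opening at its end, in the units of the state.
- ctrl.state(): the state, without advancing time (a new reading comes with each control period).
- ctrl.grab_frame(name): name is "side" or "top" or "wrist"; returns the picture (384x512x3 uint8, red, green, blue); there is no depth.
- ctrl.camera_info(name): a dict with "K" (3x3 intrinsics, pixels), "dist" ([k1, k2, p1, p2, k3] as OpenCV has them; the pictures are not rectified), "R" (3x3) and "t" (3): a world point X has camera coordinates R X + t. Camera axes: x right, y down, z forward; pixel columns grow to the right and rows downward; lengths in m; the calibration is good to about 2 mm. A picture is of the moment at which its call begins: read the wrist's pose just before it. camera_info takes no time and is no camera call; for the wrist camera it gives the pose at the moment of the call.
- ctrl.job_done(): hands the job in, once; it reports no verdict.
The state is a dict: "clock": time; "joints": joint angles; "qvel": joint speeds; "effort": joint torques, N m; "tool_pos": TCP position; "orientation": TCP orientation; "wrist_force": force on the tool from outside, world axes, zero at the start; "ft_torque": the same for the moment, N m; "grip_width": finger opening in m.
Only numpy, scipy, OpenCV 4.12 (cv2) and the standard library are available. Lean on these libraries where they do the work, as an engineer would, in place of code of your own. Each camera call takes 0.05 s, during which the arm holds its last target. There are 200 camera calls.

## Task

The long wooden base board is to be drilled where the pencilled cross is: draw it out from under the low shelf by the end with the cross, put it down in the open and take it again by its plain end, because the drill head leaves no room for a hand near the cross. Then lay it on the small bench drill's metal base plate and slide it until the cross sits exactly under the tip of the bit, and let go with the board lying flat on the plate. Do not force anything against the bit, and leave the other things on the table standing where they are.

Things in the scene. Friction and masses are not known exactly. Their poses are not given: they have to be found in the camera images.
- board: The work: light-wood board 180 long (x) x 60 wide (y) x 18 thick, about 0.13 kg, lying flat, cross up. Origin: centre of its underside; z up; +x towards the end with the cross. It starts on the table with the plain (-x) end 90 to 105 mm deep under the low shelf, the crossed end sticking out of the shelf's front by 75 to 90 mm.
- mark (a point): Centre of the dark pencilled X (24 mm strokes) on the board's upper face: at x = +55, y = +8, z = 18 mm in the board's frame (35 mm from that end, 8 mm off the centre line).
- plain_end (a point): Middle of the board's plain end face, at x = -90, y = 0, z = 9 mm in the board's frame.
- drill: Small fixed bench drill on a stand. Origin: on the table straight below the bit; z up; open side faces -x. Metal base plate, top at z = 10 mm: x -75 to +105, y -65 to +65 mm; only the post stands on it. Overhead: chuck radius 13, z 62 to 96; motor radius 27, z 95 to 250; arm z 147 to 193 to a post of radius 13 (collar 22) at x = 78, y = 45 mm; feed handle at +x, +y.
- drill_bit: The fixed bit, 4.4 mm thick, pointing straight down from the chuck (z 62 down to 34 mm over the table); same frame as the drill. It does not turn or move.
- drill_tip (a point): The very tip of the bit, 34 mm above the table, 24 mm above the base plate, thus 6 mm above the top of the board when that lies on the plate.
- shelf: Fixed low grey shelf. Origin: on the table below the middle of its front edge; open front faces its -x. Top board x 0 to 140, y -100 to +100, underside z = 38, top z = 52 mm; side walls under it at y = +-88 to +-100 mm. A clear fixed tub stands on it: x 35 to 140, y +-85, up to z = 117 mm.
- mug: Blue-glazed mug, radius 38, 95 high, handle to its +y. Origin: centre of its foot.
- glue: White glue bottle, radius 27, 130 high, standing. Origin: centre of its foot.
- foil_roll: Short roll of foil on a cardboard core, standing on end, radius 25, 150 high. Origin: centre of its foot.
- figure: Finished foil figure lying flat, 190 long along its x (head at +x), 130 across, 44 high. Origin: on the table near its waist.
- tape: Roll of paper tape lying flat, outer radius 43, 25 high. Origin: centre of its underside.
- offcut: Short wooden offcut without a cross, 85 x 60 x 18, lying flat. Origin: centre of its underside.
- jar: Glass jar with metal cap, radius 28, 65 high. Origin: centre of its foot.
Mind the look-alikes: they are no part of the job. What is shaped like the board but turquoise is not meant.

How it is judged (in metres and radians):
On the way, in this order (a step that is already met when the one before it is completed fails the run):
1. the board has been drawn out clear of the shelf, put down and let go, with its cross not yet near the bit (x of plain_end in the frame of shelf below 0 m and contact force between the fingers and board below 0.1 N and height (world z) of board below 0.014 m and angle between board's own z axis and vertical below 0.1 rad and linear speed of board below 0.02 m/s and horizontal distance between mark and drill_tip above 0.045 m), for 0.1 s.
2. the board is on the drill's base plate with its cross within 40 mm of the bit (horizontal distance between mark and drill_tip below 0.04 m and height (world z) of board between 0.008 and 0.016 m), for 0.1 s.
At the end, for the whole second after the job is handed in: The board lies flat (within 0.04 rad) and still on the drill's base plate (its underside 8.5 to 12 mm above the table), released, cross upwards and within 4 mm, seen from above, of the point under the tip of the bit (horizontal distance between mark and drill_tip below 0.004 m and angle between board's own z axis and vertical below 0.04 rad and height (world z) of board between 0.0085 and 0.012 m and linear speed of board below 0.01 m/s and angular speed of board below 0.05 rad/s and contact force between the fingers and board below 0.1 N); the robot touches nothing.
It fails at once if something is forced against the drill bit (over 10 N) (contact force between anything else and drill_bit above 10 N).
It fails at once if a bystander is shifted by more than 20 mm or tipped over (distance of any of mug, glue, foil_roll, figure, tape, offcut, jar from where it was at the start of the episode above 0.02 m or angle between any of mug, glue, foil_roll, figure, tape, offcut, jar's own z axis and vertical above 0.35 rad).
It also fails if it takes over 72 s, if anything falls off the work surface, if the arm or the gripper's body presses on something with over 40 N, if the wrist force passes 120 N, or if a joint passes its speed limit or range.

## Working session

There is one attempt and no reset: what is moved stays moved. The work goes in short steps, Python scripts to look and compute and a shell command to move; the robot and the scene stay as the last step left them, time stands still between calls to the robot, and variables do not carry over. Pictures are saved under pics/ and viewed, about 8 in all and at most 12, crops included, and the job is handed in when it is done.

```bash
mkdir -p pics; ls
python3 - <<'E'
from rig import ctrl
import cv2,numpy as np
s=ctrl.state();print({k:np.round(s[k],3).tolist() for k in s})
for n in ("top","side","wrist"):
    cv2.imwrite(f"pics/{n}0.png",ctrl.grab_frame(n)[:,:,::-1])
    c=ctrl.camera_info(n);print(n,np.round(c["K"],1).tolist(),np.round(c["dist"],4),np.round(-np.array(c["R"]).T@c["t"],3))
a=cv2.imread("pics/top0.png");cv2.imwrite("pics/top0b.png",cv2.resize(a,(800,600),interpolation=cv2.INTER_CUBIC))
E
```

```text
pics
{'clock': 0.0, 'joints': [-79.916, 14.859, 88.012, -0.0, 77.235, -11.621], 'qvel': [0.031, -0.077, 0.02, -0.076, 0.025, -0.016], 'effort': [-0.001, -44.604, -29.058, -0.0, 0.012, -0.0], 'tool_pos': [0.203, -0.51, 0.23], 'orientation': [-179.896, -0.021, 21.705], 'wrist_force': [0.334, -0.118, -0.401], 'ft_torque': [0.021, 0.012, 0.019], 'grip_width': 0.085}
top [[468.1, 0.0, 260.2], [0.0, 468.1, 189.7], [0.0, 0.0, 1.0]] [-0.1839  0.      0.      0.      0.    ] [0.34  0.006 1.494]
side [[399.6, 0.0, 256.0], [0.0, 399.6, 191.1], [0.0, 0.0, 1.0]] [0.0295 0.     0.     0.     0.    ] [-0.184  0.806  0.987]
wrist [[322.4, 0.0, 253.7], [0.0, 322.4, 197.3], [0.0, 0.0, 1.0]] [-0.072  0.     0.     0.     0.   ] [ 0.276 -0.482  0.373]
```

View pics/top0b.png

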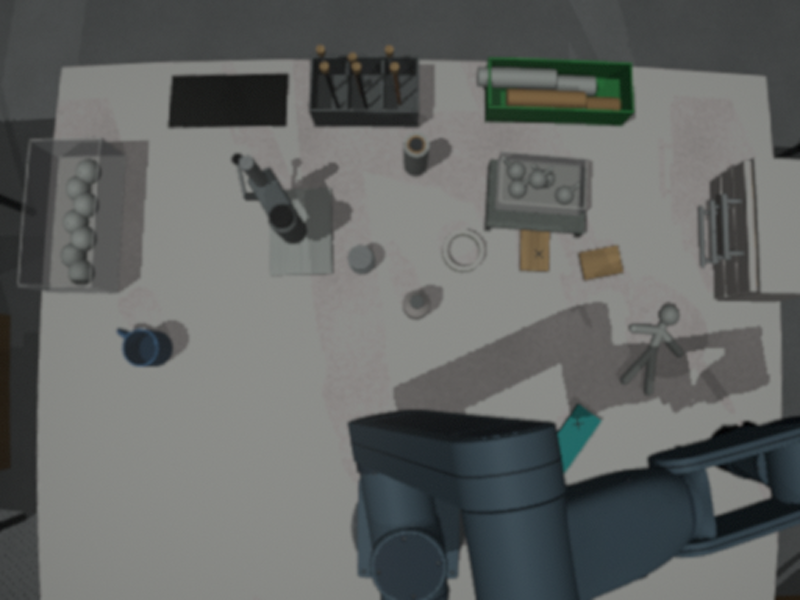

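View pics/side0.png

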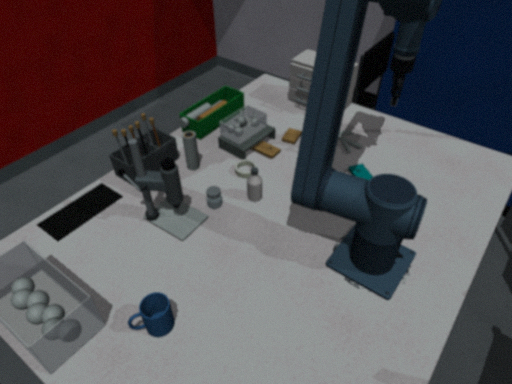

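The top view (800x600) shows the candidates. The wooden board with a dark X is at (535,250), half under the grey shelf. The plain wooden offcut is at (601,263), and the turquoise look-alike is at (580,420). I choose (535,250). The drill is at about (290,225), with its plate at (300,240).

```bash
cat > h.py <<'E'
from rig import ctrl
import cv2,numpy as np
def crop(img,x0,y0,x1,y1,f): return cv2.resize(img[y0:y1,x0:x1],None,fx=f,fy=f,interpolation=cv2.INTER_CUBIC)
def w(name,px,z,ci=None):
    c=ci or ctrl.camera_info(name);K,d,R,t=[np.array(c[k],float) for k in("K","dist","R","t")]
    u=cv2.undistortPoints(np.array(px,float).reshape(-1,1,2),K,d).reshape(-1,2)
    o=-R.T@t;r=np.c_[u,np.ones(len(u))]@R
    z=np.broadcast_to(z,len(u));return o+r*((z-o[2])/r[:,2])[:,None]
def proj(name,X,ci=None):
    c=ci or ctrl.camera_info(name);K,d,R,t=[np.array(c[k],float) for k in("K","dist","R","t")]
    return cv2.projectPoints(np.array(X,float).reshape(-1,1,3),cv2.Rodrigues(R)[0],t,K,d)[0].reshape(-1,2)
E
python3 - <<'E'
from h import *
a=cv2.imread("pics/top0.png")
A=crop(a,295,90,405,190,5);B=crop(a,145,90,235,190,5)
cv2.imwrite("pics/c1.png",cv2.resize(np.hstack([A[:, :],B]),(800,400)))
E
```

```text
(no output)
```

View pics/c1.png

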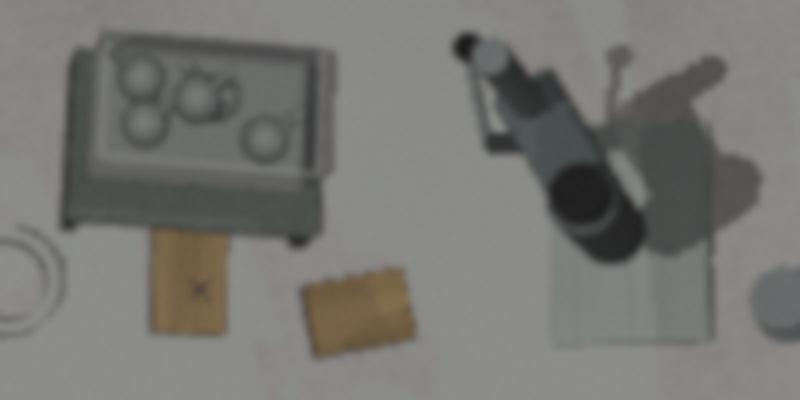

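The crop shows the chosen board carrying the dark X at crop (200,290), with its free end running (151,333) to (225,334). The offcut has no cross. The plate's front edge runs (552,346) to (713,341), and the shelf's front edge (64,225) to (320,238).

Run:
```python
from h import *
A=lambda u,v:(295+u/4,90+v/4)
B=lambda u,v:(145+(u-440)/4,90+v/4)
print("board",np.round(w("top",[A(151,333),A(225,334),A(228,234),A(151,230),A(200,290)],.018),3).tolist())
print("shelf",np.round(w("top",[A(64,225),A(320,238)],.052),3).tolist())
p=w("top",[B(552,346),B(713,341)],.01);print("plate",np.round(p,3).tolist())
f=lambda u,v:(u*.64,v*.64)
print("others",np.round(w("top",[f(361,262),f(416,308),f(464,250),f(145,350)],.0),3).tolist(), np.round(w("top",[A(302,290),A(404,268),A(415,338),A(315,357)],.018),3).tolist())
```

```text
board [[0.523, -0.224, 0.018], [0.523, -0.283, 0.018], [0.605, -0.286, 0.018], [0.607, -0.224, 0.018], [0.559, -0.263, 0.018]]
shelf [[0.603, -0.15, 0.052], [0.597, -0.353, 0.052]]
plate [[0.507, 0.288, 0.01], [0.513, 0.158, 0.01]]
others [[0.539, 0.102, 0.0], [0.446, -0.013, 0.0], [0.567, -0.11, 0.0], [0.349, 0.552, 0.0]] [[0.56, -0.346, 0.018], [0.58, -0.431, 0.018], [0.523, -0.439, 0.018], [0.506, -0.356, 0.018]]
```

```bash
python3 -m jog '[0,0,0.132,0,0,0,1, 0,0,0.132,0,0,0,1, 0,0,0.132,0,0,0,1, 0,0,0,33,-26,0,1, 0,0,0,33,-26,0,1, 0,0,0,33,-26,0,1, 0,0,0,33,-26,0,1, 0,0,0,33,-26,0,1]' 80; python3 -m jog '[0,0,0,33,-26,0,1, 0,0,0,33,-26,0,1, 0,0,0,33,-26,0,1, 0,0,0,33,-26,0,1, 0,0,0,-10,-28,0,1, 0,0,0,0,0,0,1,0,0,0,0,0,0,1]'
python3 - <<'E'
from h import *
s=ctrl.state();print(s["tool_pos"],s["orientation"])
ci=ctrl.camera_info("wrist");a=ctrl.grab_frame("wrist")[:,:,::-1]
cv2.imwrite("pics/w1.png",cv2.resize(a,(800,600)))
X=[[.523,-.224,.018],[.523,-.283,.018],[.559,-.263,.018],[.603,-.15,.052],[.597,-.353,.052]]
print(np.round(proj("wrist",X,ci)*800/512).tolist())
E
```

```text
clock: 0.95
tool_pos: [0.3716, -0.3826, 0.2311]
orientation: [-180.0, 0.0, -1.0]
wrist_force: [1.1, -0.7, -0.1]
grip_width: 0.085
clock: 1.65
tool_pos: [0.4949, -0.2534, 0.2312]
orientation: [180.0, 0.0, -0.9]
wrist_force: [-0.4, -0.3, -0.1]
grip_width: 0.0851
[ 0.49486689 -0.25340853  0.23116867] [ 1.79993278e+02  2.23259401e-02 -9.01809366e-01]
[[353.0, 222.0], [437.0, 221.0], [408.0, 168.0], [221.0, 100.0], [558.0, 105.0]]
```

View pics/w1.png

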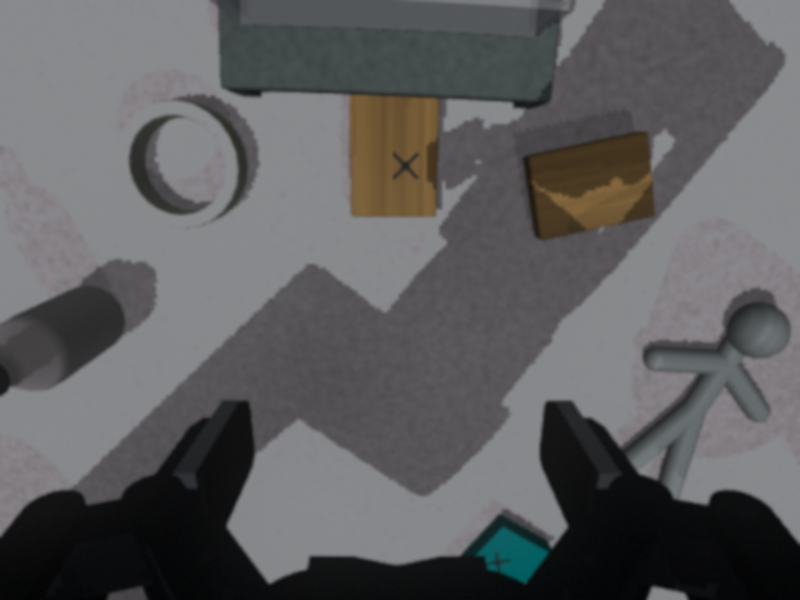

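The wrist view confirms the board: its near end runs (351,216) to (436,216), the X is at (405,166), and the shelf front is at about v=93. The predictions from the top camera agree within a few pixels.

Run:
```python
from h import *
print(np.round(w("wrist",np.array([[351,216],[436,216],[439,97],[350,95],[405,166]])*.64,.018),4).tolist())
```

```text
[[0.5273, -0.2234, 0.018], [0.5262, -0.2831, 0.018], [0.6049, -0.2848, 0.018], [0.6072, -0.226, 0.018], [0.5607, -0.2618, 0.018]]
```

```bash
python3 -m jog '[0,0,0.01,25,0,0,1, 0,0,0,25,0,40,1, 0,0,0,0,0,45,1, 0,0,0,0,0,45,1, 0,0,0,0,0,45,1, 0,0,0,0,0,30,1, 0,0,0,0,0,10,1, 0,0,0,0,0,10,1]'; python3 -m jog '[0,0,0,0,0,3,0.8, 0,0,0,0,0,0,-1, 0,0,0,0,0,0,-1, 0,0,0,0,0,0,-1, 0,0,0,0,0,0,-1, 0,0,0,0,0,0,-1, 0,0,0,0,0,0,-1]'
```

```text
clock: 2.5
tool_pos: [0.5449, -0.2563, 0.0059]
orientation: [180.0, -0.0, -1.6]
wrist_force: [1.2, -0.9, 0.4]
grip_width: 0.0851
clock: 3.2
tool_pos: [0.5461, -0.256, 0.0055]
orientation: [179.9, -0.2, -1.6]
wrist_force: [-1.2, 0.3, 6.3]
grip_width: 0.0577
```

```bash
python3 -m jog '[0,0,0,0,0,-3,-1, 0,0,0,-10,0,0,-1, 0,0,0,-20,0,0,-1, 0,0,0,-25,0,0,-1, 0,0,0,-25,0,0,-1, 0,0,0,-25,0,0,-1, 0,0,0,-25,0,0,-1, 0,0,0,-15,0,0,-1]'
python3 - <<'E'
from h import *
a=ctrl.grab_frame("wrist")[:,:,::-1]
cv2.imwrite("pics/w2.png",a)
E
```

```text
clock: 4.0
tool_pos: [0.3974, -0.2501, 0.0061]
orientation: [-179.9, 0.1, -1.6]
wrist_force: [0.8, 0.3, -0.6]
grip_width: 0.0573
```

View pics/w2.png

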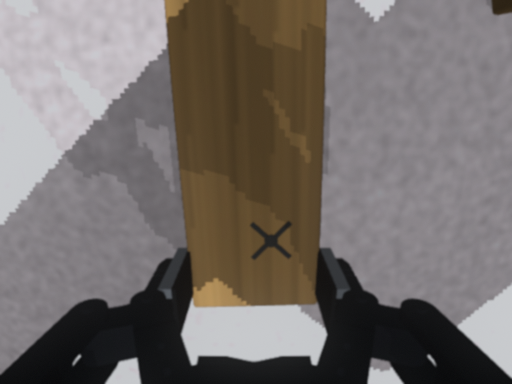

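```bash
python3 -m jog '[0,0,0,0,0,-15,-1, 0,0,0,0,0,-30,-1, 0,0,0,0,0,-40,-1, 0,0,0,0,0,-40,-1, 0,0,0,0,0,-40,-1, 0,0,0,0,-10,-20,-1, 0,0,0,4,-25,0,-1, 0,0,0,4,-35,0,-1]'
python3 -m jog '[0,0,0,5,-40,0,-1, 0,0,0,5,-40,0,-1,0,0,0,5,-40,0,-1,0,0,0,5,-40,0,-1,0,0,0,5,-40,0,-1,0,0,0,5,-40,0,-1,0,0,0,5,-40,0,-1,0,0,0,5,-40,0,-1]'
python3 -m jog '[0,0,-0.05,5,-30,0,-1, 0,0,-0.1,0,-20,0,-1,0,0,-0.14,0,0,0,-1,0,0,-0.14,0,0,0,-1,0,0,-0.14,0,0,0,-1,0,0,-0.14,0,0,0,-1,0,0,-0.14,0,0,0,-1,0,0,-0.14,0,0,0,-1]'
python3 -m jog '[0,0,-0.14,0,0,0,-1,0,0,-0.14,0,0,0,-1,0,0,-0.14,0,0,0,-1,0,0,-0.14,0,0,0,-1,0,0,-0.14,0,0,0,-1,0,0,-0.14,0,0,0,-1,0,0,-0.14,0,0,0,-1,0,0,-0.14,0,0,0,-1]'
```

```text
clock: 4.85
tool_pos: [0.4101, -0.1819, 0.1922]
orientation: [179.9, -0.1, -1.7]
wrist_force: [-0.0, 0.2, -1.1]
grip_width: 0.0573
clock: 5.65
tool_pos: [0.4579, 0.1391, 0.1912]
orientation: [180.0, 0.0, -1.6]
wrist_force: [1.0, -1.3, -2.0]
grip_width: 0.0576
clock: 6.45
tool_pos: [0.4636, 0.1872, 0.1913]
orientation: [-180.0, -0.0, 55.5]
wrist_force: [0.2, -0.8, -0.7]
grip_width: -0.0002
clock: 7.25
tool_pos: [0.4636, 0.1872, 0.1913]
orientation: [180.0, -0.0, 119.7]
wrist_force: [0.0, -0.2, 0.9]
grip_width: -0.0002
```

The gripper has shut on nothing (width 0), so the board slipped out during the turn. I'll find it before moving again.

Run:
```python
from h import *
a=ctrl.grab_frame("top")[:,:,::-1]; cv2.imwrite("pics/top1r.png",a)
cv2.imwrite("pics/top1.png",crop(a,60,70,390,310,2.4))
cv2.imwrite("pics/side1.png",ctrl.grab_frame("side")[:,:,::-1])
```

```text
(no output)
```

View pics/top1.png

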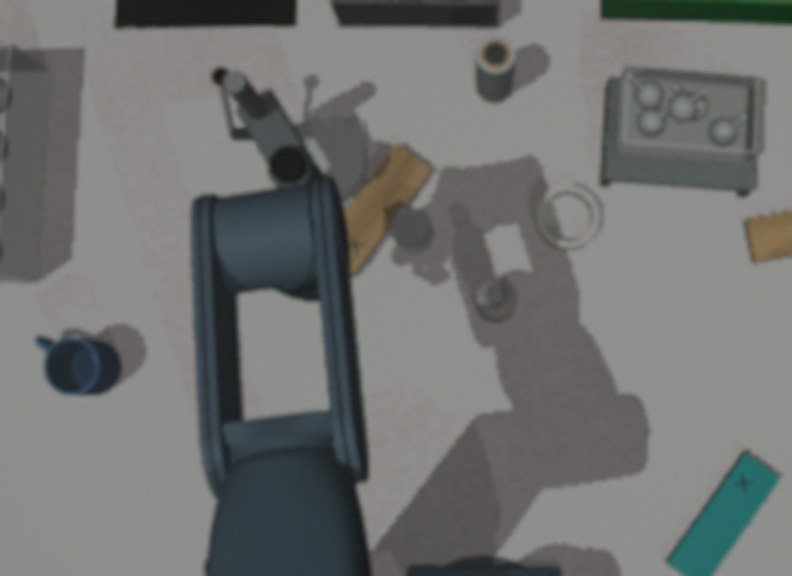

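The board dropped cross up between the plate and the jar. Its crossed end is near (355,255) and its plain end near (425,160). I'll take a closer look from above.

```bash
python3 -m jog '[0,0,0.14,0,0,-30,1,0,0,0.14,0,0,-30,1,0,0,0.14,0,0,-20,1,0,0,0.14,0,0,0,1,0,0,0.14,0,0,0,1,0,0,0.14,0,0,0,1,0,0,0.14,0,0,0,1,0,0,0.14,0,0,0,1]'
python3 -m jog '[0,0,0.14,0,0,0,1,0,0,0.14,0,0,0,1,0,0,0.14,0,0,0,1,0,0,0.14,0,0,0,1,0,0,0.14,0,0,0,1,0,0,0.14,0,0,0,1,0,0,0.13,0,0,0,1,0,0,0,0,40,0,1]'
python3 -m jog '[0,0,0,-10,20,0,1,0,0,0,0,0,0,1,0,0,0,0,0,0,1]'
python3 - <<'E'
from h import *
a=ctrl.grab_frame("wrist")[:,:,::-1]; cv2.imwrite("pics/w3.png",cv2.resize(a,(800,600),interpolation=cv2.INTER_CUBIC))
ci=ctrl.camera_info("wrist");print(ctrl.state()["tool_pos"],ctrl.state()["orientation"])
import json;json.dump({k:np.array(ci[k]).tolist() for k in ci},open("w3.json","w"))
E
```

```text
clock: 8.15
tool_pos: [0.4636, 0.1872, 0.2713]
orientation: [-180.0, -0.0, 54.6]
wrist_force: [0.1, -1.4, -0.0]
grip_width: 0.0854
clock: 8.95
tool_pos: [0.4633, 0.1499, 0.2713]
orientation: [-179.9, -0.0, -0.7]
wrist_force: [0.4, -1.0, -0.2]
grip_width: 0.0853
clock: 9.25
tool_pos: [0.4535, 0.1273, 0.2715]
orientation: [-180.0, -0.0, -0.6]
wrist_force: [0.5, 1.1, 0.3]
grip_width: 0.0849
[0.45362172 0.12773021 0.27152002] [-1.79965238e+02 -3.85899438e-02 -5.45725638e-01]
```

View pics/w3.png

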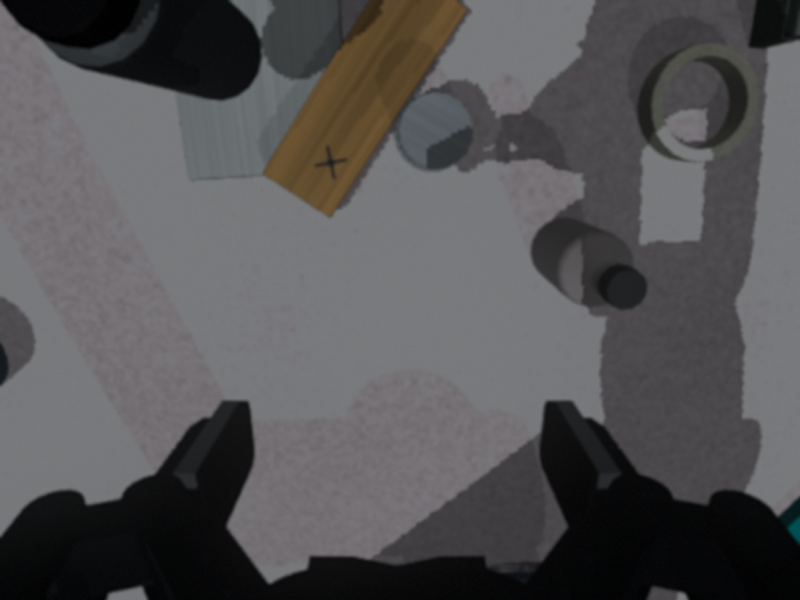

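Run:
```python
from h import *
import json
ci=json.load(open("w3.json"));s=.64
f=lambda L,z:print(np.round(w("wrist",np.array(L)*s,z,ci),3)[:,:2].tolist())
f([[331,161],[263,175],[332,216],[468,10]],.018);f([[331,161],[263,175],[332,216],[468,10]],.028)
f([[434,130]],.065);f([[190,180]],.01);f([[624,288]],.13)
c=lambda u,v:(60+u/2.4,70+v/2.4)
print(np.round(w("top",[c(412,228)],.065),3),np.round(w("top",[(361*.64,257*.64)],.065),3))
# jar before: from top0b top centre
a=cv2.imread("pics/top0.png");b=cv2.imread("pics/top1r.png")
cv2.imwrite("pics/jar.png",np.hstack([crop(a,200,140,260,190,6),crop(b,200,140,260,190,6)]))
```

```text
[[0.523, 0.176], [0.513, 0.229], [0.481, 0.178], [0.627, 0.075]]
[[0.523, 0.175], [0.514, 0.227], [0.482, 0.176], [0.624, 0.076]]
[[0.543, 0.102]]
[[0.51, 0.29]]
[[0.452, -0.008]]
[[0.539 0.096 0.065]] [[0.54  0.098 0.065]]
```

View pics/jar.png

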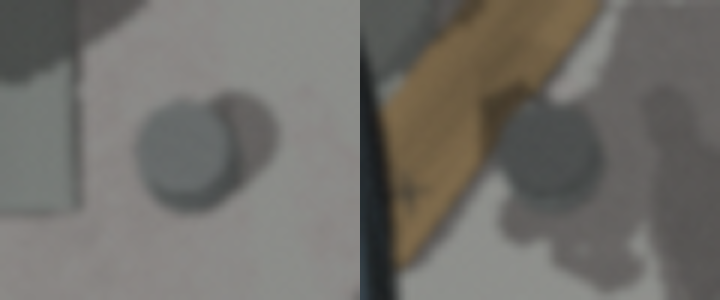

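The jar has not moved (same place in both crops). The drop makes sense now: I swung the board into the drill's motor column, so that turn was mis-planned and the grip itself held. The cross is at about (0.523, 0.176), 80 mm from the bit. The board lies cross up, one end on the plate, and its plain end at about (0.644, 0.100) is free. I'll check clearances before taking it by that end.

Run:
```python
from h import *
c=lambda u,v:(60+u/2.4,70+v/2.4)
print("foil",w("top",[c(495,52)],.15).round(3),"glue",w("top",[c(497,292)],.13).round(3))
print("board plain corners",w("top",[c(402,145),c(434,170)],.018).round(3).tolist(), "crossed corner", w("top",[c(354,271)],.02).round(3), "mark",w("top",[c(355,245)],.028).round(3))
```

```text
foil [[ 0.748 -0.007  0.15 ]] glue [[ 0.452 -0.013  0.13 ]]
board plain corners [[0.657, 0.115, 0.018], [0.624, 0.071, 0.018]] crossed corner [[0.487 0.175 0.02 ]] mark [[0.52  0.173 0.028]]
```

```bash
python3 -m jog '[0,0,0.124,0,0,0,1,0,0,0.124,0,0,0,1,0,0,0.124,0,0,0,1,0,0,0.124,0,0,0,1,0,0,0.122,0,0,0,1,0,0,0,38,-21,0,1,0,0,0,38,-21,0,1,0,0,0,38,-21,0,1]'; python3 -m jog '[0,0,0,38,-22,0,1,0,0,0,0,0,40,1,0,0,0,0,0,40,1,0,0,0,0,0,40,1,0,0,0,0,0,30,1,0,0,0,0,0,20,1,0,0,0,0,0,0,1,0,0,0,0,0,0,1]'
python3 - <<'E'
from h import *
a=ctrl.grab_frame("wrist")[:,:,::-1]; cv2.imwrite("pics/w4.png",a)
print(ctrl.state()["tool_pos"],ctrl.state()["orientation"])
E
```

```text
clock: 10.1
tool_pos: [0.5844, 0.1129, 0.2715]
orientation: [-179.9, -0.0, -35.8]
wrist_force: [0.3, 0.4, 0.4]
grip_width: 0.0856
clock: 10.9
tool_pos: [0.6268, 0.1082, 0.1013]
orientation: [-180.0, 0.0, -35.8]
wrist_force: [-0.3, -0.6, 0.9]
grip_width: 0.0853
[0.62746179 0.10799289 0.10244824] [-1.79929846e+02 -8.57986313e-02 -3.58060768e+01]
```

View pics/w4.png

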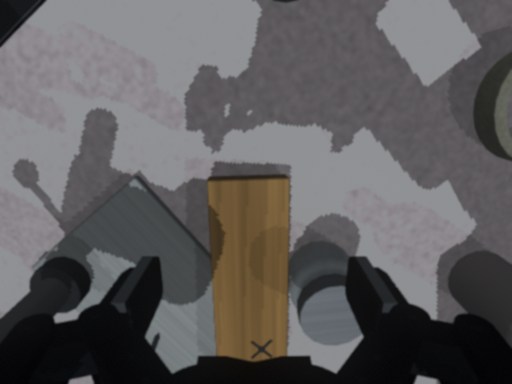

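The board runs up the view with its plain end at (208,178) to (290,177), centred between the fingers, and the jar is to the right.

Run:
```python
from h import *
p=w("wrist",[[208,178],[290,177]],.018);print(p.round(4))
print(proj("wrist",[[.6275,.108,.018],[.6275,.108,.08]]))
m=p.mean(0);psi=np.radians(-35.8);d=m[:2]-ctrl.state()["tool_pos"][:2]
print(np.linalg.norm(p[0]-p[1]),"tool xy to end mid",d@[np.cos(psi),np.sin(psi)],d@[np.sin(psi),-np.cos(psi)])
q=w("wrist",[[261,348]],.026);print(q)
e=w("wrist",[[208,178],[212,330],[290,177],[289,330]],.02);print(np.degrees(np.arctan2(*(e[0]-e[1])[1::-1])),np.degrees(np.arctan2(*(e[2]-e[3])[1::-1])))
```

```text
[[0.6631 0.1227 0.018 ]
 [0.6289 0.074  0.018 ]]
[[253.16195779 204.47243545]
 [252.90458411 240.41065172]]
0.05948548987410067 tool xy to end mid 0.02070271675798602 -0.0030549155735461043
[[0.52069849 0.17689379 0.026     ]]
-37.03175870896668 -34.056432898362395
```

```bash
python3 -m jog '[0,0,0,2,-3,0,0.65,0,0,0,0,0,25,0.65,0,0,0,0,0,30,0.65,0,0,0,0,0,25,0.65,0,0,0,0,0,12,0.65,0,0,0,0,0,4,0.65,0,0,0,0,0,3,0.65,0,0,0,0,0,0,0.65]'; python3 -m jog '[0,0,0,0,0,0,-1,0,0,0,0,0,0,-1,0,0,0,0,0,0,-1,0,0,0,0,0,0,-1,0,0,0,0,0,0,-1]' 110
```

```text
clock: 11.75
tool_pos: [0.6308, 0.1086, 0.0034]
orientation: [-179.9, -0.1, -35.8]
wrist_force: [0.2, 1.3, -0.3]
grip_width: 0.0701
clock: 12.25
tool_pos: [0.6311, 0.1085, 0.0046]
orientation: [-179.9, -0.2, -35.8]
wrist_force: [-1.5, 1.2, 5.8]
grip_width: 0.0571
```

```bash
python3 -m jog '[0,0,0,0,0,-5,-1,0,0,0,0,0,-10,-1,0,0,0,0,0,-20,-1,0,0,0,0,0,-25,-1,0,0,0,0,0,-15,-1,0,0,0,0,15,0,-1,0,0,0,0,25,0,-1,0,0,0,0,15,-10,-1]'; python3 -m jog '[0,0,0,0,0,-30,-1,0,0,0,0,0,-40,-1,0,0,0,0,0,-40,-1,0,0,0,0,0,-20,-1]'
python3 - <<'E'
from h import *
a=ctrl.grab_frame("side")[:,:,::-1]; cv2.imwrite("pics/s2.png",crop(a,100,90,420,320,2.4))
E
```

```text
clock: 13.05
tool_pos: [0.5942, 0.0625, 0.0853]
orientation: [179.8, 0.3, -35.8]
wrist_force: [-0.3, 0.1, -1.3]
grip_width: 0.0569
clock: 13.45
tool_pos: [0.5984, 0.0631, 0.2213]
orientation: [-179.9, -0.2, -35.9]
wrist_force: [1.7, 0.2, -1.2]
grip_width: 0.0568
```

View pics/s2.png

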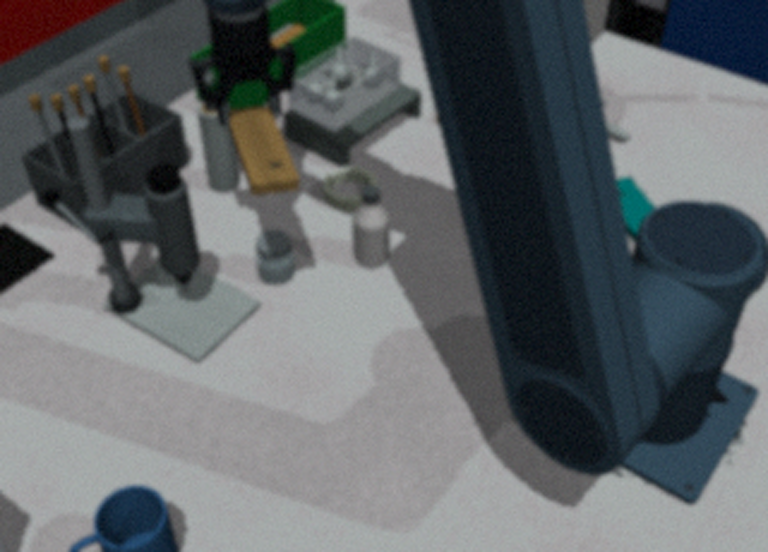

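The side view shows the board held by its plain end and clear of everything, with the jar and glue standing.

```bash
python3 -m jog '[0,0,0,-15,7,0,-1,0,0,0,-30,13,0,-1,0,0,0,-38,16,0,-1,0,0,0,-38,16,0,-1,0,0,0,-25,11,0,-1,0,0,0,-12,5,0,-1,0,0,-0.05,0,0,0,-1,0,0,-0.1,0,0,0,-1]'
python3 -m jog '[0,0,-0.14,0,0,0,-1,0,0,-0.14,0,0,0,-1,0,0,-0.14,0,0,0,-1,0,0,-0.14,0,0,0,-1,0,0,-0.14,0,0,0,-1,0,0,-0.14,0,0,0,-1,0,0,-0.14,0,0,0,-1,0,0,-0.14,0,0,0,-1]'
python3 -m jog '[0,0,-0.14,0,0,0,-1,0,0,-0.14,0,0,0,-1,0,0,-0.14,0,0,0,-1,0,0,-0.14,0,0,0,-1,0,0,-0.14,0,0,0,-1,0,0,-0.14,0,0,0,-1,0,0,-0.14,0,0,0,-1,0,0,-0.14,0,0,0,-1]'
python3 -m jog '[0,0,-0.14,0,0,0,-1,0,0,-0.14,0,0,0,-1,0,0,-0.14,0,0,0,-1,0,0,-0.14,0,0,0,-1,0,0,-0.14,0,0,0,-1,0,0,-0.14,0,0,0,-1,0,0,-0.14,0,0,0,-1,0,0,-0.14,0,0,0,-1]'
```

```text
clock: 14.3
tool_pos: [0.4295, 0.101, 0.217]
orientation: [-180.0, -0.0, -27.1]
wrist_force: [1.1, 1.0, -1.3]
grip_width: 0.0569
clock: 15.1
tool_pos: [0.43, 0.1009, 0.2167]
orientation: [-180.0, 0.0, 37.2]
wrist_force: [-0.1, 0.2, -1.3]
grip_width: 0.0569
clock: 15.9
tool_pos: [0.4299, 0.1009, 0.2166]
orientation: [-180.0, -0.0, 101.4]
wrist_force: [-0.8, 0.6, -1.8]
grip_width: 0.0573
clock: 16.7
tool_pos: [0.4298, 0.1009, 0.2166]
orientation: [-180.0, -0.1, 165.6]
wrist_force: [0.0, 0.7, -1.5]
grip_width: 0.0569
```

```bash
python3 -m jog '[0,0,-0.148,0,0,0,-1,0,0,-0.148,0,0,0,-1,0,0,0,27,30,0,-1,0,0,0,27,30,0,-1,0,0,0,27,30,0,-1,0,0,0,27,30,0,-1,0,0,0,0,0,20,-1,0,0,0,0,0,40,-1]'
python3 -m jog '[0,0,0,0,0,40,-1,0,0,0,0,0,40,-1,0,0,0,0,0,30,-1,0,0,0,0,0,20,-1,0,0,0,0,0,10,-1,0,0,0,0,0,5,-1,0,0,0,0,0,3,-1,0,0,0,0,0,0,-1]'
```

```text
clock: 17.5
tool_pos: [0.319, 0.2186, 0.1587]
orientation: [179.9, 0.4, -177.6]
wrist_force: [0.7, 0.2, -1.7]
grip_width: 0.0568
clock: 18.3
tool_pos: [0.3174, 0.2169, 0.0093]
orientation: [180.0, 0.0, -177.8]
wrist_force: [0.2, -0.6, -1.5]
grip_width: 0.0569
```

```bash
python3 -m jog '[0,0,0,0,0,3,-1,0,0,0,0,0,0,-1,0,0,0,0,0,0,0.7,0,0,0,0,0,0,0.7,0,0,0,0,0,0,0.7,0,0,0,0,0,0,0.7,0,0,0,0,0,-50,0.7,0,0,0,0,0,-50,0.7]'
python3 -m jog '[0,0,0,30,0,-50,1,0,0,0,40,0,-50,1,0,0,0.14,0,0,-25,1,0,0,0.14,0,0,0,1,0,0,0.14,0,0,0,1,0,0,0.14,0,0,0,1]'
python3 - <<'E'
from h import *
print(ctrl.state()["tool_pos"],ctrl.state()["orientation"])
a=ctrl.grab_frame("top")[:,:,::-1]; b=ctrl.grab_frame("wrist")[:,:,::-1]; c=ctrl.grab_frame("side")[:,:,::-1]
cv2.imwrite("pics/t3.png",a);cv2.imwrite("pics/w5.png",b)
# wood mask in top
h=cv2.cvtColor(a,cv2.COLOR_BGR2HSV)
m=cv2.inRange(h,(8,80,40),(25,255,255))
n,l,st,ce=cv2.connectedComponentsWithStats(m)
for i in range(1,n):
    if st[i][4]>60: 
        r=cv2.minAreaRect(np.argwhere(l==i)[:,::-1].astype(np.float32));print(st[i],ce[i],r)
        print(w("top",cv2.boxPoints(r),.018).round(3).tolist())
E
```

```text
clock: 19.1
tool_pos: [0.3154, 0.2164, 0.1059]
orientation: [-179.9, -0.4, -177.8]
wrist_force: [1.4, 1.4, -0.0]
grip_width: 0.0727
clock: 19.7
tool_pos: [0.2601, 0.2148, 0.2136]
orientation: [179.9, 0.0, 149.8]
wrist_force: [0.7, 0.7, -0.3]
grip_width: 0.0853
[0.2600873  0.2147566  0.21362988] [1.79945357e+02 4.41618152e-02 1.49839174e+02]
[223  34   8  14  67] [226.55223881  40.35820896] ((226.75001525878906, 40.2500114440918), (13.597792625427246, 5.692099571228027), 71.56504821777344)
[[0.985, 0.142, 0.018], [0.991, 0.124, 0.018], [0.945, 0.108, 0.018], [0.939, 0.126, 0.018]]
[325  57  72  13 629] [357.09220986  62.99682035] ((360.491455078125, 62.70176696777344), (71.40345764160156, 10.075987815856934), 2.436648368835449)
[[0.879, -0.2, 0.018], [0.914, -0.202, 0.018], [0.913, -0.443, 0.018], [0.877, -0.44, 0.018]]
[371 158  27  21 411] [384.16058394 167.69829684] ((384.2308044433594, 167.65383911132812), (16.66986846923828, 24.51451301574707), 78.69007110595703)
[[0.562, -0.347, 0.018], [0.579, -0.427, 0.018], [0.526, -0.437, 0.018], [0.509, -0.357, 0.018]]
[185 186  19  56 959] [193.63295099 213.29301356] ((193.6287078857422, 213.42112731933594), (55.03047561645508, 17.66973876953125), 88.75463104248047)
[[0.476, 0.249, 0.018], [0.478, 0.193, 0.018], [0.304, 0.185, 0.018], [0.301, 0.241, 0.018]]
```

```bash
python3 -m jog '[0,0,-0.14,0,0,-20,1,0,0,-0.14,0,0,0,1,0,0,-0.14,0,0,0,1,0,0,-0.14,0,0,0,1,0,0,0,0,0,0,1,0,0,0,0,0,0,1]'
python3 - <<'E'
from h import *
from scipy.spatial.transform import Rotation as Ro
s=ctrl.state();p=np.array(s["tool_pos"]);Rt=Ro.from_euler("xyz",s["orientation"],degrees=True)
ci=ctrl.camera_info("wrist");R=np.array(ci["R"]);t=np.array(ci["t"])
Rc=Rt.as_matrix().T@R.T; tc=Rt.as_matrix().T@(-R.T@t-p)
print("cam in tool: R",Rc.round(3).tolist(),"t",tc.round(4), p.round(4),s["orientation"])
tip=np.array([.585,.226,.034])
for th in (-.3,-.15,.15,.3,.45):
    Rn=Rt*Ro.from_rotvec([0,th,0]);z=(Rn.as_matrix()@Rc)[:,2]
    cam=tip-.24*z;tcp=cam-Rn.as_matrix()@tc
    print(th,"view dir",z.round(2),"elev",np.degrees(np.arcsin(-z[2])).round(),"tcp",tcp.round(3),"shift in CURRENT tool",(Rt.as_matrix().T@(tcp-p)*1e3).round(), "in NEW tool",(Rn.as_matrix().T@(tcp-p)*1e3).round())
E
```

```text
clock: 20.45
tool_pos: [0.2601, 0.2147, 0.2331]
orientation: [-180.0, -0.0, -177.9]
wrist_force: [0.3, 0.8, 0.2]
grip_width: 0.0854
cam in tool: R [[-0.0, -0.952, -0.306], [1.0, 0.0, -0.001], [0.001, -0.306, 0.952]] t [ 0.0789 -0.0002 -0.1422] [0.2601 0.2147 0.2331] [-1.79994012e+02 -1.66939190e-02 -1.77853263e+02]
-0.3 view dir [ 0.57  0.02 -0.82] elev 55.0 tcp [0.565 0.226 0.118] shift in CURRENT tool [-305.   -1.  115.] in NEW tool [-257.   -1.  200.]
-0.15 view dir [ 0.44  0.02 -0.9 ] elev 64.0 tcp [0.577 0.226 0.12 ] shift in CURRENT tool [-318.   -1.  113.] in NEW tool [-297.   -1.  159.]
0.15 view dir [ 0.16  0.01 -0.99] elev 81.0 tcp [0.603 0.227 0.118] shift in CURRENT tool [-343.   -1.  115.] in NEW tool [-357.   -1.   62.]
0.3 view dir [ 0.01 -0.   -1.  ] elev 89.0 tcp [0.616 0.227 0.115] shift in CURRENT tool [-356.   -1.  118.] in NEW tool [-375.   -1.    8.]
0.45 view dir [-0.14 -0.01 -0.99] elev 82.0 tcp [0.627 0.228 0.109] shift in CURRENT tool [-367.   -1.  124.] in NEW tool [-385.   -1.  -48.]
```

Run:
```python
from h import *
from scipy.spatial.transform import Rotation as Ro
s=ctrl.state();p=np.array(s["tool_pos"]);Rt=Ro.from_euler("xyz",s["orientation"],degrees=True)
ci=ctrl.camera_info("wrist");R=np.array(ci["R"]);t=np.array(ci["t"])
Rc=Rt.as_matrix().T@R.T; tc=Rt.as_matrix().T@(-R.T@t-p)
tip=np.array([.585,.226,.034])
for th in (-.45,-.6,-.75):
  for x in (.40,.45):
   for z in (.12,.18):
    Rn=(Rt*Ro.from_rotvec([0,th,0])).as_matrix();tcp=np.array([x,.22,z]);cam=tcp+Rn@tc
    RR=(Rn@Rc).T;c=dict(K=ci["K"],dist=ci["dist"],R=RR,t=-RR@cam)
    px=proj("wrist",[tip,tip-[0,0,.01],[.44,.226,.018]],c)
    d=tip-cam;print(th,x,z,"cam",cam.round(3),"px",px[0].round(),px[2].round(),"elev",np.degrees(np.arcsin(-d[2]/np.linalg.norm(d))).round(),np.linalg.norm(d).round(3),"newtool",(Rn.T@(tcp-p)*1e3).round())
```

```text
-0.45 0.4 0.12 cam [0.267 0.215 0.214] px [253. 295.] [260. 185.] elev 29.0 0.365 newtool [-77.   0. 163.]
-0.45 0.4 0.18 cam [0.267 0.215 0.274] px [253. 250.] [259. 143.] elev 37.0 0.398 newtool [-103.    0.  109.]
-0.45 0.45 0.12 cam [0.317 0.215 0.214] px [255. 269.] [263. 132.] elev 34.0 0.323 newtool [-122.   -2.  184.]
-0.45 0.45 0.18 cam [0.317 0.215 0.274] px [255. 223.] [262.  94.] elev 42.0 0.36 newtool [-148.   -2.  130.]
-0.6 0.4 0.12 cam [0.255 0.214 0.193] px [253. 266.] [260. 166.] elev 26.0 0.367 newtool [-52.   0. 172.]
-0.6 0.4 0.18 cam [0.255 0.214 0.253] px [253. 221.] [259. 118.] elev 34.0 0.396 newtool [-86.   0. 123.]
-0.6 0.45 0.12 cam [0.305 0.214 0.193] px [255. 244.] [264. 115.] elev 30.0 0.322 newtool [-93.  -2. 201.]
-0.6 0.45 0.18 cam [0.305 0.214 0.253] px [255. 196.] [262.  67.] elev 38.0 0.356 newtool [-127.   -2.  151.]
-0.75 0.4 0.12 cam [0.245 0.214 0.17 ] px [253. 239.] [260. 147.] elev 22.0 0.366 newtool [-25.   0. 178.]
-0.75 0.4 0.18 cam [0.245 0.214 0.23 ] px [253. 193.] [259.  92.] elev 30.0 0.392 newtool [-66.   0. 134.]
-0.75 0.45 0.12 cam [0.295 0.214 0.17 ] px [255. 220.] [264.  98.] elev 25.0 0.32 newtool [-62.  -2. 212.]
-0.75 0.45 0.18 cam [0.295 0.214 0.23 ] px [255. 170.] [263.  40.] elev 34.0 0.35 newtool [-103.   -2.  168.]
```

```bash
python3 -m jog '[0,-0.15,0,0,0,0,1,0,-0.15,0,0,0,0,1,0,-0.15,0,0,0,0,1,0,0,0,-37,0,32,1,0,0,0,-37,0,32,1,0,0,0,-37,0,33,1,0,0,0,-37,-2,33,1,0,0,0,0,0,0,1]'
python3 -m jog '[0,0,0,0,0,0,1]'
python3 - <<'E'
from h import *
ci=ctrl.camera_info("wrist");a=ctrl.grab_frame("wrist")[:,:,::-1]; cv2.imwrite("pics/w6.png",a)
import json;json.dump({k:np.array(ci[k]).tolist() for k in ci},open("w6.json","w"))
c=crop(a,195,60,325,360,4)  # 520x1200
big=cv2.flip(crop(a,205,150,305,290,4),-1)
full=cv2.resize(cv2.flip(a,-1),(400,300))
o=np.zeros((560,800,3),np.uint8);o[:560,:400]=big;o[:300,400:]=full;cv2.imwrite("pics/v6.png",o)
print(proj("wrist",[[.585,.226,.034]],ci))
E
```

```text
clock: 21.25
tool_pos: [0.4543, 0.2197, 0.178]
orientation: [-180.0, 25.6, -178.0]
wrist_force: [-0.3, -1.0, 0.5]
grip_width: 0.0852
clock: 21.35
tool_pos: [0.4501, 0.2195, 0.1789]
orientation: [-180.0, 25.6, -177.9]
wrist_force: [0.4, 0.2, -0.9]
grip_width: 0.0851
[[255.47319955 224.485129  ]]
```

View pics/v6.png

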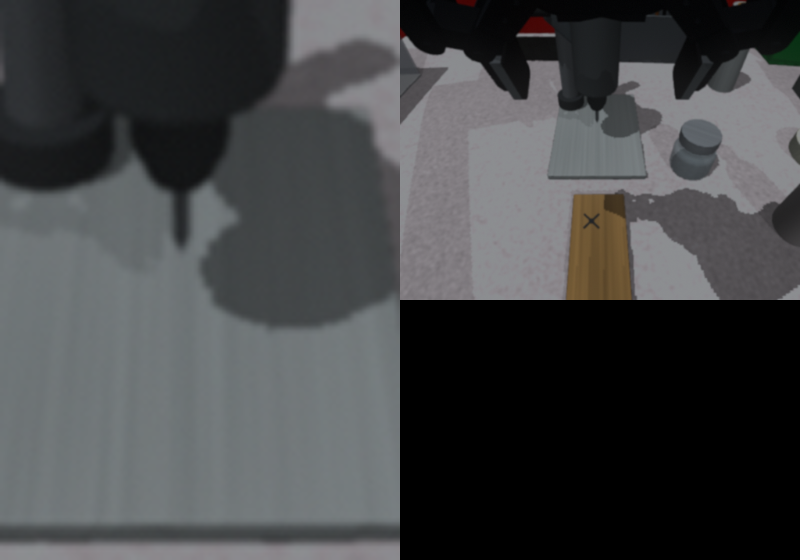

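The tilted wrist view (flipped upright) shows the bit tip at enlarged (181,249), which is raw about (259.1,227.1). The board lies flat ahead of the plate with its X at raw about (265,100).

```bash
cat >> h.py <<'E'
def mark(img,px,r=14,dark=0.75):
    x,y=np.round(px).astype(int);g=cv2.cvtColor(img,cv2.COLOR_BGR2GRAY).astype(float)[y-r:y+r+1,x-r:x+r+1]
    b=cv2.medianBlur(g.astype(np.uint8),15).astype(float);m=(g<dark*b)
    n,l,st,ce=cv2.connectedComponentsWithStats(m.astype(np.uint8),connectivity=8)
    i=1+np.argmax(st[1:,4]);c=st[i];return (x-r+c[0]+(c[2]-1)/2,y-r+c[1]+(c[3]-1)/2),ce[i]+[x-r,y-r],c
E
python3 - <<'E'
from h import *
import json
ci=json.load(open("w6.json"));a=cv2.imread("pics/w6.png")
print("tip",w("wrist",[[259.1,227.1]],.034,ci).round(4))
mk=mark(a,(265,100));print(mk)
M=w("wrist",[mk[1]],.018,ci)[0];print("mark",M.round(4))
fl=lambda u,v:(511-((u-400+.5)/.78125-.5),383-((v+.5)/.78125-.5))
c=w("wrist",[fl(549,177),fl(646,177)],.01,ci);print("plate front",c.round(4).tolist())
b=w("wrist",[fl(572,195),fl(625,195),fl(567,298),fl(632,298)],.018,ci);print("board",b.round(4).tolist())
t=np.array(ci["t"]);
E
```

```text
tip [[0.5892 0.2302 0.034 ]]
((np.float64(266.5), np.float64(100.0)), array([266.03076923, 100.23076923]), array([  6,   5,  20,  19, 130], dtype=int32))
mark [0.4444 0.2294 0.018 ]
plate front [[0.507, 0.2881, 0.01], [0.5116, 0.1632, 0.01]]
board [[0.4763, 0.2542, 0.018], [0.4787, 0.1918, 0.018], [0.3675, 0.2468, 0.018], [0.3697, 0.1881, 0.018]]
```

```bash
python3 -m jog '[0,0,0,37,2,-33,1,0,0,0,37,0,-33,1,0,0,0,37,0,-32,1,0,0,0,37,0,-32,1,0,0.15,0,0,0,0,1,0,0.15,0,0,0,0,1,0,0.15,0,0,0,0,1,0,0,0,-30,0,0,1]'
python3 -m jog '[0,0,0,-29,-1,40,1,0,0,0,0,0,45,0.7,0,0,0,0,0,45,0.7,0,0,0,0,0,40,0.7,0,0,0,0,0,30,0.7,0,0,0,0,0,15,0.7,0,0,0,0,0,8,0.7,0,0,0,0,0,0,0.7]'
```

```text
clock: 22.2
tool_pos: [0.2895, 0.2165, 0.2347]
orientation: [179.9, -0.1, -177.7]
wrist_force: [0.3, -0.4, 0.0]
grip_width: 0.0852
clock: 23.0
tool_pos: [0.3184, 0.2161, 0.0104]
orientation: [-180.0, -0.0, -177.7]
wrist_force: [-1.2, 0.4, -0.2]
grip_width: 0.0726
```

```bash
python3 -m jog '[0,0,0,0,0,6,0.7,0,0,0,0,0,0,-1,0,0,0,0,0,0,-1,0,0,0,0,0,0,-1,0,0,0,0,0,0,-1,0,0,0,0,0,0,-1,0,0,0,0,0,0,-1,0,0,0,0,0,0,-1]' 110
python3 -m jog '[0,0,0,0,0,-5,-1,0,0,0,0,0,-10,-1,0,0,0,0,0,-10,-1,0,0,0,0,0,-5,-1,0,0,0,0,0,0,-1,0,0,0,0,0,0,-1]'
python3 - <<'E'
from h import *
a=ctrl.grab_frame("top")[:,:,::-1]; cv2.imwrite("pics/t4.png",a)
m=cv2.inRange(cv2.cvtColor(a,cv2.COLOR_BGR2HSV),(8,80,40),(25,255,255))
n,l,st,ce=cv2.connectedComponentsWithStats(m)
for i in range(1,n):
    if st[i][4]>60 and 150<ce[i][0]<250 and ce[i][1]>150:
        r=cv2.minAreaRect(np.argwhere(l==i)[:,::-1].astype(np.float32));print(w("top",cv2.boxPoints(r),.045).round(3).tolist())
E
```

```text
clock: 23.8
tool_pos: [0.3196, 0.2163, 0.0057]
orientation: [180.0, 0.1, -177.7]
wrist_force: [-3.0, -1.0, 14.0]
grip_width: 0.0567
clock: 24.4
tool_pos: [0.3191, 0.216, 0.0343]
orientation: [180.0, 0.0, -177.8]
wrist_force: [-0.5, 0.6, -1.6]
grip_width: 0.0563
[[0.477, 0.249, 0.045], [0.477, 0.192, 0.045], [0.338, 0.189, 0.045], [0.337, 0.245, 0.045]]
```

```bash
python3 -m jog '[0,0,0,-15,-1,0,-1,0,0,0,-25,-1,0,-1,0,0,0,-25,-1,0,-1,0,0,0,-15,0,0,-1,0,0,0,0,0,7,-1,0,0,0,0,0,6,-1,0,0,0,0,0,3,-1,0,0,0,0,0,0,-1]'
python3 -m jog '[0,0,0,0,0,0,-1,0,0,0,0,0,0,-1]'
```

```text
clock: 25.25
tool_pos: [0.3976, 0.2159, 0.0173]
orientation: [-180.0, -0.1, -177.7]
wrist_force: [0.4, 0.2, -1.2]
grip_width: 0.0562
clock: 25.45
tool_pos: [0.3989, 0.2163, 0.0184]
orientation: [180.0, 0.0, -177.7]
wrist_force: [-1.0, -1.3, -1.5]
grip_width: 0.0566
```

```bash
python3 -m jog '[0,0,0,-8,0,1,-1,0,0,0,-10,-1,0,-1,0,0,0,-10,0,0,-1,0,0,0,-10,0,0,-1,0,0,0,-7,-1,0,-1,0,0,0,0,0,0,-1]'
python3 -m jog '[0,0,0,-8,0,0,-1,0,0,0,-8,0,0,-1,0,0,0,-4,0,0,-1,0,0,0,0,0,2,-1,0,0,0,0,0,1,-1,0,0,0,0,0,0,-1]'
```

```text
clock: 26.05
tool_pos: [0.4459, 0.2159, 0.0173]
orientation: [180.0, 0.1, -177.8]
wrist_force: [-1.1, -0.0, -0.6]
grip_width: 0.0564
clock: 26.65
tool_pos: [0.4654, 0.2169, 0.0149]
orientation: [180.0, 0.2, -177.7]
wrist_force: [1.6, -1.3, 4.7]
grip_width: 0.0566
```

```bash
python3 -m jog '[0,0,0,0,0,0,0.7,0,0,0,0,0,0,0.7,0,0,0,0,0,0,0.7,0,0,0,0,0,0,0.7,0,0,0,15,0,0,0.7,0,0,0,25,0,0,0.7,0,0,0,20,0,-10,0.7,0,0,0,0,0,-45,0.7]'
python3 -m jog '[0,0,0,0,0,-45,1,0,0,0,0,0,-45,1,0,0,0,0,0,-20,1,0,-0.15,0,0,0,0,1,0,-0.15,0,0,0,0,1,0,-0.15,0,0,0,0,1,0,0,0,-40,0,20,1,0,0,0,0,0,0,1]'
python3 -m jog '[0,0,0,0,0,0,1,0,0,0,0,0,0,1]'
python3 - <<'E'
from h import *
import json
ci=ctrl.camera_info("wrist");a=ctrl.grab_frame("wrist")[:,:,::-1].copy(); cv2.imwrite("pics/w7.png",a)
json.dump({k:np.array(ci[k]).tolist() for k in ci},open("w7.json","w"))
T=[.5892,.2302,.034];M=[.5892,.2302,.028]
p=proj("wrist",[T,M],ci);print(p)
x,y=np.round(p[0]).astype(int)
big=cv2.flip(crop(a,x-50,y-35,x+50,y+35,8),-1);cv2.imwrite("pics/v7.png",big);print(x,y)
E
```

```text
clock: 27.45
tool_pos: [0.3969, 0.213, 0.0655]
orientation: [-179.8, -0.8, -177.7]
wrist_force: [0.6, 0.1, 0.4]
grip_width: 0.0726
clock: 28.25
tool_pos: [0.4475, 0.2156, 0.1766]
orientation: [-179.9, 25.7, -177.7]
wrist_force: [1.8, -0.2, 0.7]
grip_width: 0.0853
clock: 28.45
tool_pos: [0.4494, 0.2162, 0.1791]
orientation: [180.0, 25.8, -177.8]
wrist_force: [1.4, 0.0, 0.4]
grip_width: 0.0855
[[261.60578928 226.62535776]
 [261.51549148 222.63567776]]
262 227
```

View pics/v7.png

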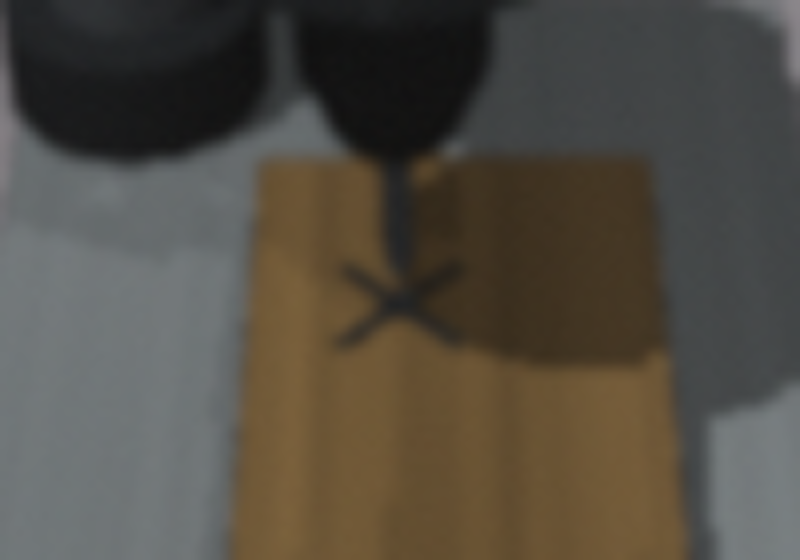

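The bit tip is at (400,270) and the cross centre at (400,305) in the 8x view. That is 4.4 raw pixels apart, against the 4.0 expected for perfect alignment through the 6 mm gap. The board lies flat on the plate. I'll compute the residual and hand in if it is small.

Run:
```python
from h import *
import json
ci=json.load(open("w7.json"))
f=lambda u,v:(212+(799-u+.5)/8-.5,192+(559-v+.5)/8-.5)
T=w("wrist",[f(400,270)],.034,ci)[0];M=w("wrist",[f(400,305)],.028,ci)[0]
d=M-T;print(T.round(4),M.round(4),"offset mm",(d*1e3).round(1))
s=ctrl.state();print(s["clock"],s["grip_width"],s["wrist_force"])
if np.hypot(d[0],d[1])<.002: ctrl.job_done();print("handed in")
```

```text
[0.591  0.2301 0.034 ] [0.5904 0.2302 0.028 ] offset mm [-0.7  0.1 -6. ]
28.5 0.08514866187739935 [ 0.70318345 -0.05826598 -0.07961306]
the job is handed in; nothing more can be done
handed in
```

The board is lying on the drill's base plate with its cross under the bit, and I handed the job in at 28.5 s.

**What I did:** I drew the board out from under the shelf by its crossed end. I then put it down in the open, released it, took it by its plain end, slid it under the bit and let go.

**Last checks:** The close wrist view puts the cross about 0.7 mm from the point under the tip, with about 1 mm reading uncertainty. The board looks flat, the gripper is open and clear, and the wrist force is near zero.

**What went wrong:** On the first carry I turned the board into the drill's motor column and it was knocked out of the gripper from about 0.19 m. It landed cross up, partly on the plate's edge beside the jar.
- I picked it up from there by the plain end and carried it to the open area, so the put-down there was done from the plain end, not the crossed end as the task describes. I then let go and took that end again.
- In the before/after crops taken right after the drop, the jar had not visibly moved. In later views the jar and glue were standing. I did not measure the other bystanders at the end.
- The force on the motor during that bump was not seen directly. The bit was well below the board at that moment, and the wrist readings at the end of each move stayed low.

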